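Magnifier over the seal

ROBOT

A 6-joint arm with a two-finger parallel gripper is mounted at the origin on the work surface. World frame = base frame: x ahead of the robot, y to its left, z up, the work surface at z = 0. Lengths are in m, angles in degrees, forces in N, time in s.
With the tool pointing down it reaches from about 0.4 to 0.825 m from the base axis. Payload 7 kg.
Tool frame: the origin (TCP) lies midway between the tips of the shut fingers; the grasp point (between the pads) lies 19 mm behind it; z points along the fingers, y is the line along which they close (so a half turn about z gives the same grasp; the last joint's range is limited). The gripper opens to 88 mm and grips with 3 to 60 N. Pads are 19 mm wide; open, the fingers measure 130 mm over their backs; the gripper's body (78 mm by 193 mm) begins 47 mm behind the grasp point.
Start: joints at [83.142, 20.546, 0.682, 0, -70.136, -16.507], TCP at [0.268, 0.62, 0.227] pointing down, gripper open.
Joint ranges: [-176.03, 176.03], [-82.01, 121.73], [-58.28, 71.71], [-173.87, 95.51], [-174.79, -0.11], [-173.66, 173.66]. Speed limits (degrees/s): [136.94, 136.94, 172.46, 180, 180, 180].

INTERFACE

Orientations are given as [roll, pitch, yaw] about the fixed x, y, z axes, in that order (R = Rz(yaw) Ry(pitch) Rx(roll)).
In Python, from plant import telemetry, viewer, workorder gives the robot as it stands. The module is installed in compiled form; this text tells all that it offers.
- The arm moves only by the tool carry_out, never from a script. Its argument "rows" is a list of rows, each a list of 6 numbers: the shift along the tool's x, y, z in m, then the turn, a rotation vector about the tool's x, y, z in rad. In form: [[tx, ty, tz, ax, ay, az], ...]. A call has 1 to 8 rows; each row is the pose to reach, as a shift and turn from the pose commanded when the call began, along the tool's axes at that moment; what a row does not reach only later rows make up. A row lasts 1/8 s, in which the tool goes at most 62.5 mm and 10.7 degrees, less where a joint would pass 70% of its speed; a pose out of reach is approached as far as the arm can. A call with a gripper value outside its range is refused whole. "grip" is the gripper's target within -1 to 1 (fully open at 1, half-way at 0, shut at -1), set as the call begins (left out, the last holds). The fingers move at their own pace and stop on an object; the grip force is fixed at half the most. Time passes only in rows, so rows that repeat a pose let the fingers close. It gives the time, the measured TCP pose, the force, the opening and the grip force at its end, in the units of the state.
- telemetry.get_obs(): the state, without advancing time (a new reading comes with each control period).
- viewer.snapshot(name): name is "scene" or "top"; returns the picture (480x640x3 uint8, red, green, blue); there is no depth.
- viewer.camera_info(name): a dict with "intrinsics" (3x3 intrinsics, pixels), "extrinsics" (4x4, takes a point from camera to world coordinates). Camera axes: x right, y down, z forward; pixel columns grow to the right and rows downward; lengths in m; the calibration is good to about 2 mm. A picture is of the moment at which its call begins. camera_info takes no time and is no camera call.
- workorder.close_job(): hands the job in; it is judged then, once.
The state is a dict: "clock": time; "joint_pos": joint angles; "qvel": joint speeds; "tau": joint torques, N m; "tool_pos": TCP position; "orientation": TCP orientation; "force": force on the tool from outside, world axes, zero at the start; "moment": the same for the moment, N m; "opening": finger opening in m; "gripper_force": force on a finger pad.
Only numpy, scipy, OpenCV 4.12 (cv2) and the standard library are available. Lean on these libraries where they do the work, as an engineer would, in place of code of your own. Each camera call takes 0.05 s, during which the arm holds its last target. There are 200 camera calls.

TASK

Set the light pad's dimmer lever to the green mark, then draw the magnifying glass out of its slanted holder, turn it so that the lens is level, and hold it about 10 cm above the red seal mark on the sheet with the lens centred over the mark. Do not touch the sheet or pad with the glass and leave the other things on the table where they are. Finish while holding the glass steady there: it is not put down or let go.

Things in the scene. Friction and masses are not known exactly. Their poses are not given: they have to be found in the camera images.
- dimmer (a joint): Dimmer lever angle, rad: 0 leans 0.70 rad from upright to the base's -x side, 0.70 is upright, 1.40 leans 0.70 rad to +x (stops at 0 and 1.40). The green mark on the domed housing is at 0.90; white marks at 0, 0.35 and 1.40. Light friction (under 2 N at the knob) keeps it where it is left.
- dimmer_knob (a point): Centre of the lever's red knob: a cylinder 22 mm in diameter and 26 mm long, lying along the hinge (y of dimmer_base), 110 mm from the hinge. Can be pinched from above on its two flat ends; it turns with the lever.
- dimmer_hinge (a point): Centre of the lever's hinge, 30 mm above the table. The hinge runs along y of dimmer_base.
- dimmer_base: Fixed grey dimmer housing, 125 (x) x 75 (y) x 28 mm with a dome of radius 55 mm and width 60 mm about the hinge (dome top 85 mm above the table); origin under its centre on the table. The lever swings in its x-z plane, from -x towards +x as the joint grows. It may stand left or right of the pad.
- magnifier: Reading magnifier, 0.11 to 0.22 kg, loose; origin at the lens centre, x from handle to lens, z the lens normal. Rectangular brass-rimmed lens 60 (x) x 80 (y) x 10 mm; brass neck 14 wide (y) x 10 thick from x = -29 to -52 mm; black handle 18 wide (y) x 14 thick (z) from x = -50 to -130 mm. In the holder the handle rises at 45 degrees, roughly towards the robot, and y is level.
- magnifier_grip (a point): Point on the handle's centre line 90 mm from the lens centre (x = -90 mm of the glass): a free place to grip across the 18 mm width (y of the glass), also with vertical fingers; about 114 mm above the table while stored.
- holder: Fixed wooden holder, left or right of the pad; base 130 x 115 x 14 mm, origin on the table under the stored lens centre, which is 50 mm up. Its pocket slants 45 degrees: draw the glass out straight along its handle (up at 45 degrees and to the holder's own -x); the lens is clear of the pocket walls after 45 mm. Play: 2 mm at each side of the lens, 3 mm over it.
- seal_mark_center (a point): Centre of the red square seal mark, 24 x 24 mm, printed flat on the sheet (16 mm above the table). The mark's place on the sheet varies.
- light_pad: Fixed white LED light pad with the painted sheet on it, 240 x 240 mm, top 15 mm above the table; origin under its centre on the table.
- paperweight: Dark wood paperweight bar, 28 x 170 x 16 mm, loose on the far part of the pad; origin under its centre.
- paste_dish: Blue dish 60 mm across, 24 mm high, loose, between robot and pad; origin under its centre.
- ink_bottle: Black bottle 56 mm across, 95 mm high, loose; origin under its centre.
- teacup: White cup 72 mm across, 60 mm high, loose; origin under its centre.
- seal_stone: Brown upright seal stone 26 x 26 x 74 mm, loose; origin under its centre.
Things that resemble listed ones, but are neither listed nor needed, are in the scene too. What is shaped like the teacup but purple or yellow is not meant. Leave any blue look-alike of the magnifier alone.

How it is judged (in metres and radians):
On the way, in this order (a step that is already met when the one before it is completed fails the run):
1. the dimmer lever stands at the green mark (value of joint dimmer between 0.8 and 1 rad), for 0.2 s.
2. the glass is drawn out of its holder and carried by the fingers (contact force between magnifier and the fingers above 1 N and distance between magnifier and holder above 0.12 m and height (world z) of magnifier above 0.08 m and contact force between magnifier and holder below 0.1 N), for 0.2 s.
At the end, for the whole second after the job is handed in: The dimmer lever reads 0.80 to 1.00 rad (green mark 0.90); the glass is held still by the fingers alone (over 1 N, touching no other thing), its lens level within 0.18 rad (either face up), its centre within 25 mm of the seal mark's centre seen from above and 65 to 140 mm above it (all of step 1 and contact force between magnifier and the fingers above 1 N and (angle between magnifier's own z axis and vertical below 0.18 rad or angle between magnifier's own z axis and vertical above 2.96 rad) and horizontal distance between magnifier and seal_mark_center below 0.025 m and z of magnifier in the frame of seal_mark_center between 0.065 and 0.14 m and linear speed of magnifier below 0.02 m/s and angular speed of magnifier below 0.15 rad/s and contact force between magnifier and holder below 0.1 N and contact force between magnifier and light_pad below 0.1 N and contact force between magnifier and dimmer_base below 0.1 N and contact force between magnifier and paperweight below 0.1 N and contact force between magnifier and paste_dish below 0.1 N and contact force between magnifier and ink_bottle below 0.1 N and contact force between magnifier and teacup below 0.1 N and contact force between magnifier and seal_stone below 0.1 N); the arm keeps its last pose, push and grip.
It fails at once if the glass touches the sheet or pad (contact force between magnifier and light_pad above 0.5 N).
It fails at once if another thing on the table is shifted by more than 30 mm (distance of any of paperweight, paste_dish, ink_bottle, teacup, seal_stone from where it was at the start of the episode above 0.03 m).
It also fails if it takes over 54 s, if anything falls off the work surface, if the arm or the gripper's body presses on something with over 40 N, if the wrist force passes 120 N, or if a joint passes its speed limit or range.

## Working session

There is one attempt and no reset: what is moved stays moved. The work goes in short steps, Python scripts to look and compute and a tool call to move; the robot and the scene stay as the last step left them, time stands still between calls to the robot, and variables do not carry over. Pictures are saved under pics/ and viewed, at most 10 in all, crops included, and the job is handed in when it is done.

Besides the shell and the picture viewer there is one more tool, called after ">>>" as name(argument=value, ...), one argument or row to a line, values as JSON. carry_out: Moves the arm, as the interface text tells. Its arguments: {"type":"object","properties":{"rows":{"type":"array"},"grip":{"type":"number"}},"required":["rows"]}

```bash
mkdir -p pics; python3 - <<'E'
from plant import telemetry, viewer
import cv2, numpy as np
for n in ("scene","top"):
    im=viewer.snapshot(n); cv2.imwrite(f"pics/{n}0.png",im[:,:,::-1])
    c=viewer.camera_info(n); print(n,np.round(c["intrinsics"],1).tolist(),np.round(c["extrinsics"],3).tolist())
print(telemetry.get_obs())
E
```

```text
scene [[504.7, 0.0, 314.6], [0.0, 504.7, 244.4], [0.0, 0.0, 1.0]] [[-0.65, 0.532, -0.542, 1.099], [0.76, 0.441, -0.478, 0.438], [-0.015, -0.723, -0.691, 0.805], [0.0, 0.0, 0.0, 1.0]]
top [[451.4, 0.0, 320.0], [0.0, 451.4, 245.3], [0.0, 0.0, 1.0]] [[-0.035, -0.973, 0.227, 0.297], [-0.999, 0.034, -0.006, -0.067], [-0.002, -0.227, -0.974, 1.084], [0.0, 0.0, 0.0, 1.0]]
{'clock': 0.1, 'joint_pos': array([ 8.31417146e+01,  2.05870761e+01,  6.39019354e-01, -1.72238352e-02,
       -7.01366909e+01, -1.65062376e+01]), 'qvel': array([-0.00329461, -0.14260767,  0.05930498, -0.056697  ,  0.02985696,
       -0.01211292]), 'tau': array([-3.65110136e-04, -5.84164202e+01,  2.93751383e+01,  7.01557830e+00,
        1.02283160e-02, -4.88331773e-05]), 'tool_pos': array([0.26755214, 0.61922852, 0.22572085]), 'orientation': array([ 1.79914144e+02, -8.55550470e-03, -2.33703809e+01]), 'force': array([-0.39293794, -0.12841602,  0.22562762]), 'moment': array([ 0.01315325, -0.02415968, -0.01412312]), 'gripper_force': 0.0, 'opening': 0.0877548145682183}
```

View pics/scene0.png

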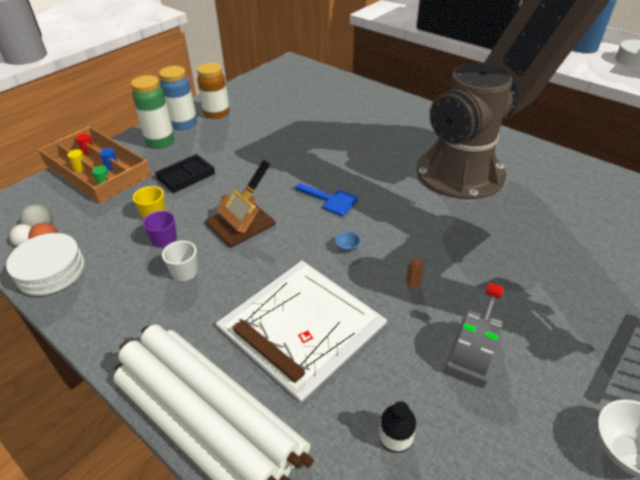

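View pics/top0.png

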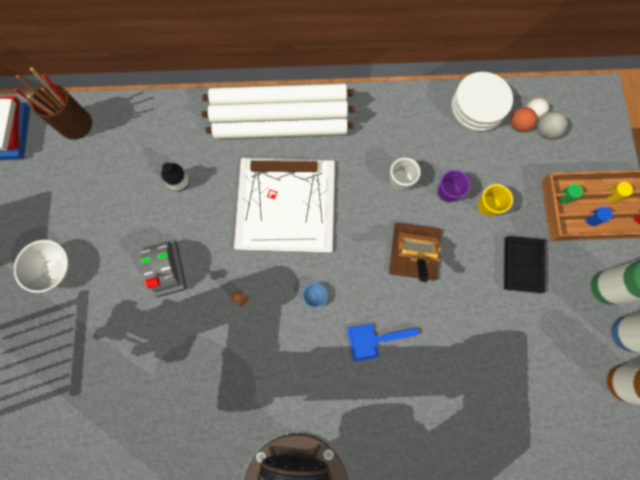

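The scene view shows the dimmer knob at (495,291), green marks at (470,328) and (491,336), the mark at (306,337) and the glass handle around (258,177). In the top view the knob is at (152,283), the mark at (272,194) and the handle at (422,270).

```bash
cat > h.py <<'E'
from plant import telemetry, viewer
import cv2, numpy as np
def snap(n): return viewer.snapshot(n)
def cam(n):
    c=viewer.camera_info(n); return np.array(c["intrinsics"]),np.array(c["extrinsics"])
def ray(n,p):
    K,E=cam(n); d=E[:3,:3]@np.linalg.solve(K,[p[0],p[1],1.]); return E[:3,3],d/np.linalg.norm(d)
def plane(n,p,z):
    o,d=ray(n,p); return o+d*(z-o[2])/d[2]
def tri(ps,pt):
    o1,d1=ray("scene",ps);o2,d2=ray("top",pt)
    t=np.linalg.lstsq(np.c_[d1,-d2],o2-o1,rcond=None)[0]
    a,b=o1+t[0]*d1,o2+t[1]*d2; return (a+b)/2,np.linalg.norm(a-b)
def proj(n,X):
    K,E=cam(n); p=K@(E[:3,:3].T@(np.asarray(X)-E[:3,3])); return p[:2]/p[2]
def blobs(im,lo,hi,box,amin=6):
    x0,y0,x1,y1=box; m=cv2.inRange(cv2.cvtColor(im,cv2.COLOR_RGB2HSV),np.array(lo),np.array(hi))
    k=np.zeros_like(m);k[y0:y1,x0:x1]=m[y0:y1,x0:x1]
    n,l,s,c=cv2.connectedComponentsWithStats(k)
    return [(c[i].round(1).tolist(),int(s[i,4])) for i in range(1,n) if s[i,4]>=amin],l
E
python3 - <<'E'
from h import *
S,T=[cv2.imread(f"pics/{n}0.png")[:,:,::-1] for n in("scene","top")]
S,T=S.copy(),T.copy()
g=lambda im,b:blobs(im,(45,150,120),(75,255,255),b)[0]
r=lambda im,b:blobs(im,(0,150,120),(8,255,255),b)[0]
print("green",g(S,(440,300,520,380)),g(T,(120,230,190,300)))
print("knob",r(S,(470,270,520,310)),r(T,(130,265,180,300)))
print("seal",blobs(S,(0,90,100),(8,255,255),(295,325,320,350))[0],blobs(T,(0,90,100),(8,255,255),(260,184,285,204))[0])
for n,im,b in(("scene",S,(195,140,295,250)),("top",T,(380,210,460,300))):
    x0,y0,x1,y1=b; cv2.imwrite(f"pics/c_{n}.png",cv2.resize(im[y0:y1,x0:x1,::-1],None,fx=5,fy=5,interpolation=cv2.INTER_CUBIC))
a=cv2.imread("pics/c_scene.png");b=cv2.imread("pics/c_top.png")
o=np.zeros((550,900,3),np.uint8);o[:550,:500]=a;o[:450,500:]=b;cv2.imwrite("pics/c.png",cv2.resize(o,None,fx=.8,fy=.8))
E
```

```text
green [([468.9, 327.3], 56), ([491.6, 335.4], 59)] [([162.7, 255.1], 34), ([145.0, 259.8], 32)]
knob [([494.6, 289.6], 175)] [([151.8, 282.3], 119)]
seal [([305.2, 336.2], 96)] [([271.9, 194.3], 56)]
```

View pics/c.png

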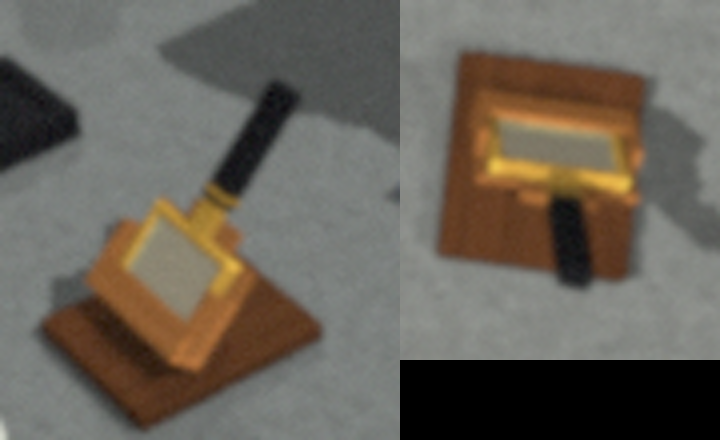

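The crop shows the handle tip at about scene (266,162), top (423,281), and its lower end at scene (250,188), top (421,259). The holder base's corners are clear in the top view.

```bash
python3 - <<'E'
from h import *
S,T=[cv2.imread(f"pics/{n}0.png")[:,:,::-1].copy() for n in("scene","top")]
f=lambda v:np.round(v,4).tolist()
g1,e1=tri([468.9,327.3],[145.0,259.8]);g1b,e1b=tri([468.9,327.3],[162.7,255.1]);g2,e2=tri([491.6,335.4],[145.0,259.8])
print("green",f(g1b),e1b,f(g2),e2,"alt err",e1)
k,e=tri([494.6,289.6],[151.8,282.3]);print("knob",f(k),e)
M=(g1b+g2)/2; y=g2-g1b; y[2]=0;y/=np.linalg.norm(y); x=np.array([y[1],-y[0],0]); print("M",f(M),"x",f(x),"yaw",np.degrees(np.arctan2(x[1],x[0])))
H=M-.055*np.sin(.2)*x; H[2]=.03; print("hinge",f(H)); d=k-H; print("lever",np.arctan2(d@x,d[2])+.7, np.linalg.norm(d), d@y)
K=H+.11*(np.sin(.2)*x+np.cos(.2)*np.array([0,0,1]));print("target knob",f(K))
for n,p in(("scene",[305.2,336.2]),("top",[271.9,194.3])):print("seal",f(plane(n,p,.016)))
# holder
c=np.array([plane("top",[380+(u-400)/4,210+v/4],.014) for u,v in((460,52),(645,75),(628,280),(438,252))])
print("base c",f(c.mean(0)),f(c)); 
dx=(c[0]+c[1]-c[2]-c[3])[:2]; dy=(c[0]+c[3]-c[1]-c[2])[:2]
print("yaw x",np.degrees(np.arctan2(dx[1],dx[0])),"yaw y-90",np.degrees(np.arctan2(dy[1],dy[0]))-90, np.linalg.norm(dx)/2,np.linalg.norm(dy)/2)
# handle axis
def axis(im,b):
    x0,y0,x1,y1=b;v=cv2.cvtColor(im,cv2.COLOR_RGB2HSV)[:,:,2];m=(v[y0:y1,x0:x1]<48).astype(np.uint8)
    n,l,s,cc=cv2.connectedComponentsWithStats(m);i=1+np.argmax(s[1:,4]);p=np.argwhere(l==i)[:,::-1]+[x0,y0]
    c=p.mean(0);w=np.linalg.svd(p-c,full_matrices=False)[2][0];w*=np.sign(w[1]);t=(p-c)@w;return c,c+w*t.min(),c+w*t.max(),len(p)
a=axis(S,(235,150,285,200));b=axis(T,(410,245,440,295));print([f(q) for q in a],[f(q) for q in b])
A,e=tri(a[1],b[2]);B,e2=tri(a[2],b[1]);C,e3=tri(a[0],b[0]);print("tip",f(A),e,"low",f(B),e2,"mid",f(C),e3, np.linalg.norm(A-B))
u=B-A;print("yaw",np.degrees(np.arctan2(u[1],u[0])),"pitch",np.degrees(np.arctan2(-u[2],np.hypot(u[0],u[1]))))
E
```

```text
green [0.52, 0.284, 0.0838] 0.0008239907980373168 [0.5107, 0.3228, 0.0844] 0.00029719032128097586 alt err 0.03706439282827387
knob [0.4518, 0.2888, 0.1274] 0.0003788265583074653
M [0.5153, 0.3034, 0.0841] x [0.9722, 0.2343, 0.0] yaw 13.551779054277782
hinge [0.5047, 0.3008, 0.03]
lever 0.19183762675310534 0.11152269700192674 0.0006883672736447619
target knob [0.526, 0.306, 0.1378]
seal [0.6827, 0.0426, 0.016]
seal [0.6811, 0.0415, 0.016]
base c [0.5246, -0.3056, 0.014] [[0.5965, -0.2605, 0.014], [0.5778, -0.3729, 0.014], [0.4516, -0.3506, 0.014], [0.4725, -0.2383, 0.014]]
yaw x -10.101058494101302 yaw y-90 -9.992576948711388 0.12706113846568334 0.11406049409444055
[[258.7874, 173.6908], [266.2264, 161.5269], [250.9168, 186.5607], 207] [[422.2975, 269.9557], [420.416, 259.7392], [424.1752, 280.1519], 158]
tip [0.4346, -0.2912, 0.1369] 0.0005647751219806925 low [0.4867, -0.2963, 0.0928] 0.001481464454266768 mid [0.4599, -0.2936, 0.1155] 0.0004442965944701216 0.06836574531031656
yaw -5.662478747656805 pitch 40.11915276632967
```

```bash
cat >> h.py <<'E'
from scipy.spatial.transform import Rotation as Ro
def state():
    o=telemetry.get_obs(); R=Ro.from_euler("xyz",o["orientation"],degrees=True); return o,np.array(o["tool_pos"]),R
def go(p,R2):
    o,q,R=state(); R2=Ro.from_euler("xyz",R2,degrees=True)
    s=R.inv().apply(np.array(p)-q); w=(R.inv()*R2).as_rotvec()
    print("row",np.round(np.r_[s,w],4).tolist(),"len",round(np.linalg.norm(s),3),"deg",round(np.degrees(np.linalg.norm(w)),1),"t",o["clock"])
E
python3 -c "
from h import *
go([.452,.289,.21],[180,0,13.5])"
```

```text
row [0.3003, 0.2299, 0.0161, 0.0015, 0.0003, -0.6435] len 0.379 deg 36.9 t 0.1
```

>>> carry_out(
  rows=[
    [0.03, 0.023, 0.0, 0, 0, -0.08],
    [0.08, 0.06, 0.004, 0, 0, -0.2],
    [0.13, 0.1, 0.008, 0, 0, -0.32],
    [0.18, 0.138, 0.012, 0, 0, -0.44],
    [0.23, 0.176, 0.016, 0, 0, -0.56],
    [0.275, 0.21, 0.016, 0, 0, -0.62],
    [0.3, 0.23, 0.016, 0, 0, -0.643],
    [0.3, 0.23, 0.016, 0, 0, -0.643],
  ],
  grip=1,
)

```text
clock: 1.1
tool_pos: [0.4525, 0.2873, 0.2104]
orientation: [180.0, 0.0, 13.3]
force: [0.4, 0.2, 0.3]
opening: 0.0877
gripper_force: 0.0
```

```bash
python3 -c "
from h import *
o,q,R=state();print(q,o['orientation'])
go([.452,.289,.11],[180,0,13.5])"
```

```text
[0.4524663  0.28734615 0.21037594] [1.79984042e+02 3.12085981e-02 1.33121432e+01]
row [-0.0, -0.0017, 0.1004, 0.0003, 0.0005, -0.0033] len 0.1 deg 0.2 t 1.1
```

>>> carry_out(
  rows=[
    [0, -0.001, 0.02, 0, 0, 0],
    [0, -0.002, 0.045, 0, 0, 0],
    [0, -0.002, 0.07, 0, 0, 0],
    [0, -0.002, 0.09, 0, 0, 0],
    [0, -0.002, 0.1, 0, 0, 0],
    [0, -0.002, 0.1, 0, 0, 0],
  ],
)

```text
clock: 1.85
tool_pos: [0.4511, 0.2916, 0.1101]
orientation: [180.0, 0.1, 13.5]
force: [0.2, -0.6, 0.5]
opening: 0.0877
gripper_force: 0.0
```

>>> carry_out(
  rows=[
    [0, 0, 0, 0, 0, 0],
    [0, 0, 0, 0, 0, 0],
    [0, 0, 0, 0, 0, 0],
    [0, 0, 0, 0, 0, 0],
    [0, 0, 0, 0, 0, 0],
    [0, 0, 0, 0, 0, 0],
  ],
  grip=-1,
)

```text
clock: 2.6
tool_pos: [0.4514, 0.2914, 0.1106]
orientation: [180.0, 0.0, 13.5]
force: [-0.7, -1.0, 0.1]
opening: 0.0338
gripper_force: 0.0
```

```bash
python3 - <<'E'
from h import *
T=snap("top");S=snap("scene")
o,q,R=state();print(q,o['orientation'],o['force'])
x=np.array([np.cos(np.radians(13.5)),np.sin(np.radians(13.5)),0]);H=np.array([.5047,.3008,.03])
# arc relative to start angle from tool, in tool coords
d=q+[0,0,.019]-H; print("tool lever",np.arctan2(d@x,d[2])+.7,np.hypot(d@x,d[2]))
th0=.19
for th in np.linspace(th0,.9,8)[1:]:
    D=.11*((np.sin(th-.7)-np.sin(th0-.7))*x+(np.cos(th-.7)-np.cos(th0-.7))*np.array([0,0,1])); print(round(th,2),np.round(R.inv().apply(D),4))
E
```

```text
[0.4511437  0.28955045 0.11022441] [1.79817665e+02 1.10197417e-01 1.34804728e+01] [  3.87239965 -10.66766073  -1.41292677]
tool lever 0.19615715348838936 0.11330431036987171
0.29 [ 0.01   0.    -0.005]
0.39 [ 0.0204  0.     -0.0089]
0.49 [ 0.0312  0.     -0.0117]
0.6 [ 0.0422  0.     -0.0135]
0.7 [ 0.0534  0.     -0.0141]
0.8 [ 0.0645  0.     -0.0136]
0.9 [ 0.0755  0.     -0.012 ]
```

>>> carry_out(
  rows=[
    [0, 0, 0, 0, 0, 0],
    [0.003, 0, -0.0015, 0, 0, 0],
    [0.01, 0, -0.005, 0, 0, 0],
    [0.0204, 0, -0.0089, 0, 0, 0],
    [0.0312, 0, -0.0117, 0, 0, 0],
    [0.0422, 0, -0.0135, 0, 0, 0],
    [0.0534, 0, -0.0141, 0, 0, 0],
    [0.0534, 0, -0.0141, 0, 0, 0],
  ],
)

```text
clock: 3.7
tool_pos: [0.503, 0.3018, 0.1239]
orientation: [179.8, 0.2, 13.4]
force: [-0.2, -6.7, 0.5]
opening: 0.0259
gripper_force: 30.0
```

>>> carry_out(
  rows=[
    [0.006, 0, 0.0, 0, 0, 0],
    [0.0111, 0, 0.0005, 0, 0, 0],
    [0.017, 0, 0.0013, 0, 0, 0],
    [0.0221, 0, 0.0021, 0, 0, 0],
    [0.0221, 0, 0.0021, 0, 0, 0],
    [0.0221, 0, 0.0021, 0, 0, 0],
  ],
)

```text
clock: 4.45
tool_pos: [0.5242, 0.3069, 0.122]
orientation: [179.8, 0.2, 13.4]
force: [-0.1, -6.8, 1.8]
opening: 0.0255
gripper_force: 30.0
```

```bash
python3 - <<'E'
from h import *
o,q,R=state();print(q,o['orientation'],o['force'])
x=np.array([np.cos(np.radians(13.5)),np.sin(np.radians(13.5)),0]);H=np.array([.5047,.3008,.03])
d=q+[0,0,.019]-H; print("tool lever",np.arctan2(d@x,d[2])+.7,np.hypot(d@x,d[2]))
E
```

```text
[0.52424177 0.30692769 0.12200467] [1.79829608e+02 1.63890937e-01 1.34438051e+01] [-0.11748358 -6.77222649  1.77347429]
tool lever 0.8820295987088286 0.11286946607022014
```

>>> carry_out(
  rows=[
    [0.001, 0, 0, 0, 0, 0],
    [0.001, 0, 0, 0, 0, 0],
    [0.001, 0, 0, 0, 0, 0],
    [0.001, 0, 0, 0, 0, 0],
    [0.001, 0, -0.01, 0, 0, 0],
    [0.001, 0, -0.03, 0, 0, 0],
    [0.001, 0, -0.07, 0, 0, 0],
    [0.001, 0, -0.12, 0, 0, 0],
  ],
  grip=1,
)

```text
clock: 5.45
tool_pos: [0.5254, 0.3089, 0.2438]
orientation: [180.0, 0.1, 13.5]
force: [0.6, 0.9, 0.0]
opening: 0.0875
gripper_force: 0.0
```

```bash
python3 - <<'E'
from h import *
o,q,R=state();print(q,o['joint_pos'])
g=np.array([.460,-.294,.114]);
go([g[0],g[1],.23],[180,0,-10])
S=snap("scene");cv2.imwrite("pics/scene1.png",S[:,:,::-1])
b=blobs(S,(0,150,120),(8,255,255),(440,240,540,310))[0];print(b)
# intersect knob ray with lever plane
H=np.array([.5047,.3008,.03]);a=np.radians(13.5);x=np.array([np.cos(a),np.sin(a),0]);y=np.array([-np.sin(a),np.cos(a),0])
O,D=ray("scene",b[0][0]);X=O+D*((H-O)@y)/(D@y);d=X-H;print("lever",np.arctan2(d@x,d[2])+.7,np.linalg.norm(d))
E
```

```text
[0.52541201 0.30893977 0.24377387] [ 4.87960718e+01  1.38798881e+01 -6.44332967e+00 -1.16425064e-03
 -6.97537055e+01  5.46863073e+01]
row [-0.2042, 0.5711, 0.0144, 0.001, 0.0009, 0.4098] len 0.607 deg 23.5 t 5.45
[([484.0, 308.3], 21)]
lever 1.4269193467602324 7.538406943457674
```

>>> carry_out(
  rows=[
    [-0.007, 0.02, 0.0, 0, 0, 0.01],
    [-0.02, 0.06, 0.0, 0, 0, 0.04],
    [-0.038, 0.107, 0.0, 0, 0, 0.08],
    [-0.056, 0.157, 0.0, 0, 0, 0.12],
    [-0.074, 0.207, 0.0, 0, 0, 0.16],
    [-0.092, 0.257, 0.0, 0, 0, 0.2],
    [-0.11, 0.307, 0.0, 0, 0, 0.24],
    [-0.128, 0.357, 0.0, 0, 0, 0.28],
  ],
)

```text
clock: 6.5
tool_pos: [0.483, -0.0698, 0.2421]
orientation: [180.0, 0.0, -2.7]
force: [0.9, 0.1, 1.2]
opening: 0.0879
gripper_force: 0.0
```

```bash
python3 - <<'E'
from h import *
go([.460,-.294,.23],[180,0,-10])
S=snap("scene");T=snap("top")
bs=blobs(S,(0,150,120),(8,255,255),(440,240,540,350))[0];bt=blobs(T,(0,150,120),(8,255,255),(120,230,190,300))[0];print(bs,bt)
k,e=tri(bs[0][0],bt[0][0]);H=np.array([.5047,.3008,.03]);a=np.radians(13.5);x=np.array([np.cos(a),np.sin(a),0]);d=k-H;print(k,e,"lever",np.arctan2(d@x,d[2])+.7,np.linalg.norm(d))
E
```

```text
row [-0.0126, 0.225, 0.0122, 0.0001, 0.0007, 0.1282] len 0.226 deg 7.3 t 6.5
[([486.6, 313.8], 173)] []Traceback (most recent call last):
  File "<stdin>", line 5, in <module>
IndexError: list index out of range
```

>>> carry_out(
  rows=[
    [-0.003, 0.045, 0.0, 0, 0, 0.03],
    [-0.006, 0.095, 0.003, 0, 0, 0.06],
    [-0.008, 0.145, 0.006, 0, 0, 0.09],
    [-0.011, 0.19, 0.01, 0, 0, 0.11],
    [-0.0126, 0.218, 0.012, 0, 0, 0.126],
    [-0.0126, 0.225, 0.012, 0, 0, 0.128],
    [-0.0126, 0.225, 0.012, 0, 0, 0.128],
    [-0.0126, 0.225, 0.012, 0, 0, 0.128],
  ],
)

```text
clock: 7.6
tool_pos: [0.4619, -0.2911, 0.2306]
orientation: [-180.0, -0.0, -9.8]
force: [0.6, 0.3, 0.4]
opening: 0.0878
gripper_force: 0.0
```

```bash
python3 - <<'E'
from h import *
go([.460,-.294,.097],[180,0,-10])
S=snap("scene");T=snap("top")
bs=blobs(S,(0,150,120),(8,255,255),(440,240,540,350))[0];bt=blobs(T,(0,120,100),(10,255,255),(120,230,190,300))[0];print(bs,bt)
H=np.array([.5047,.3008,.03]);a=np.radians(13.5);x=np.array([np.cos(a),np.sin(a),0]);y=np.array([-np.sin(a),np.cos(a),0])
O,D=ray("scene",bs[0][0]);X=O+D*((H-O)@y)/(D@y);d=X-H;print("lever",np.arctan2(d@x,d[2])+.7,np.linalg.norm(d))
if bt:
  k,e=tri(bs[0][0],bt[0][0]);d=k-H;print(k,e,"lever",np.arctan2(d@x,d[2])+.7,np.linalg.norm(d))
o=np.zeros((300,660,3),np.uint8);o[:,:330]=cv2.resize(S[140:240,200:310,::-1],(330,300));o[:,330:]=cv2.resize(T[220:320,360:470,::-1],(330,300));cv2.imwrite("pics/g1.png",o)
E
```

```text
row [-0.0014, 0.0032, 0.1336, -0.0002, -0.0001, 0.0027] len 0.134 deg 0.2 t 7.6
[([486.6, 313.9], 178)] [([143.9, 250.1], 134)]
lever 1.114855372953849 0.19539925734238336
[0.52036585 0.30522177 0.13868152] 3.404586340332804e-05 lever 0.8485571178108824 0.10989378378940846
```

View pics/g1.png

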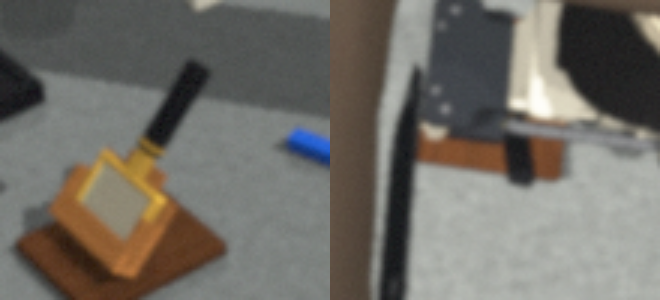

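The crop shows the fingers straddling the handle in the top view, and the scene view still has the glass undisturbed in the holder. I go down to grasp it.

>>> carry_out(
  rows=[
    [0.001, 0.002, 0.03, 0, 0, 0.0],
    [0.0016, 0.0027, 0.06, 0, 0, 0.002],
    [0.0016, 0.0027, 0.09, 0, 0, 0.002],
    [0.0016, 0.0027, 0.115, 0, 0, 0.002],
    [0.0016, 0.0027, 0.13, 0, 0, 0.002],
    [0.0016, 0.0027, 0.1375, 0, 0, 0.002],
    [0.0016, 0.0027, 0.1375, 0, 0, 0.002],
  ],
)

```text
clock: 8.57
tool_pos: [0.4632, -0.2948, 0.0932]
orientation: [180.0, 0.0, -10.0]
force: [-0.8, -0.1, 0.5]
opening: 0.0879
gripper_force: 0.0
```

```bash
python3 - <<'E'
from h import *
o,q,R=state();print(q,o['force'])
S=snap("scene");T=snap("top")
gr=lambda im,b:blobs(im,(45,150,120),(75,255,255),b)[0]
rd=lambda im,b:blobs(im,(0,130,100),(8,255,255),b)[0]
print(gr(S,(440,300,520,380)),gr(T,(120,230,190,300)),rd(S,(440,240,540,350)),rd(T,(120,230,190,300)))
def axis(im,b):
    x0,y0,x1,y1=b;v=cv2.cvtColor(im,cv2.COLOR_RGB2HSV)[:,:,2];m=(v[y0:y1,x0:x1]<48).astype(np.uint8)
    n,l,s,cc=cv2.connectedComponentsWithStats(m);i=1+np.argmax(s[1:,4]);return cc[i]+[x0,y0],s[i,4]
print(axis(S,(235,150,285,200)))
o=np.zeros((300,660,3),np.uint8);o[:,:330]=cv2.resize(S[140:240,200:310,::-1],(330,300));o[:,330:]=cv2.resize(S[270:390,430:562,::-1],(330,300));cv2.imwrite("pics/g2.png",o)
E
```

```text
[ 0.46316039 -0.29476231  0.09317766] [-0.80580014 -0.1352731   0.54414796]
[([468.9, 327.2], 52), ([491.6, 335.4], 58)] [([163.0, 255.2], 29), ([145.0, 259.8], 32)] [([486.5, 313.9], 194)] [([143.8, 250.1], 132)]
(array([255.94907407, 172.94444444]), np.int32(216))
```

View pics/g2.png

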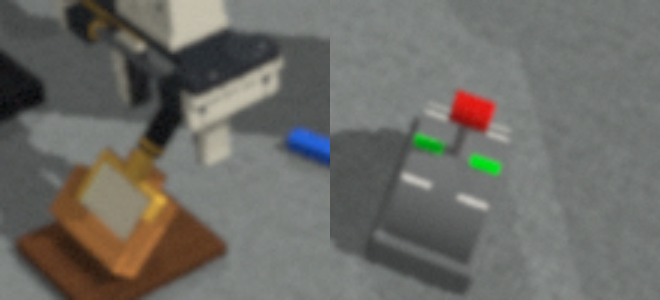

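The fingers straddle the handle, and the lever stem rises between the two green marks. I close the gripper.

>>> carry_out(
  rows=[
    [0, 0, 0, 0, 0, 0],
    [0, 0, 0, 0, 0, 0],
    [0, 0, 0, 0, 0, 0],
    [0, 0, 0, 0, 0, 0],
    [0, 0, 0, 0, 0, 0],
    [0, 0, 0, 0, 0, 0],
    [0, 0, 0, 0, 0, 0],
    [0, 0, 0, 0, 0, 0],
  ],
  grip=-1,
)

```text
clock: 9.68
tool_pos: [0.463, -0.2948, 0.093]
orientation: [-180.0, -0.0, -10.0]
force: [0.5, -0.1, -0.8]
opening: 0.0176
gripper_force: 30.0
```

>>> carry_out(
  rows=[
    [0, 0, 0, 0, 0, 0],
    [0, 0, 0, 0, 0, 0],
    [0, 0, 0, 0, 0, 0],
  ],
)

```text
clock: 10.05
tool_pos: [0.463, -0.2948, 0.093]
orientation: [-180.0, 0.0, -10.0]
force: [0.8, 0.3, -1.3]
opening: 0.0176
gripper_force: 30.0
```

>>> carry_out(
  rows=[
    [-0.003, 0, -0.003, 0, 0, 0],
    [-0.008, 0, -0.008, 0, 0, 0],
    [-0.014, 0, -0.014, 0, 0, 0],
    [-0.02, 0, -0.02, 0, 0, 0],
    [-0.027, 0, -0.027, 0, 0, 0],
    [-0.034, 0, -0.034, 0, 0, 0],
    [-0.041, 0, -0.041, 0, 0, 0],
    [-0.047, 0, -0.047, 0, 0, 0],
  ],
)

```text
clock: 11.05
tool_pos: [0.4161, -0.2866, 0.1406]
orientation: [180.0, -0.0, -10.0]
force: [0.5, 0.3, -2.0]
opening: 0.0177
gripper_force: 30.0
```

>>> carry_out(
  rows=[
    [-0.003, 0, -0.015, 0, 0, 0],
    [-0.003, 0, -0.04, 0, 0, 0],
    [-0.003, 0, -0.07, 0, 0, 0],
    [-0.003, 0, -0.09, 0, 0, 0],
    [-0.003, 0, -0.1, 0, 0, 0],
    [-0.003, 0, -0.1, 0, 0, 0],
  ],
)

```text
clock: 11.8
tool_pos: [0.4139, -0.2862, 0.2406]
orientation: [180.0, -0.1, -10.0]
force: [-0.1, -0.1, -3.0]
opening: 0.0181
gripper_force: 30.0
```

```bash
python3 - <<'E'
from h import *
S=snap("scene");T=snap("top")
o,q,R=state();print(q,o['orientation'],o['joint_pos'],o['force'],o['opening'])
cv2.imwrite("pics/s3.png",S[:,:,::-1])
# target: tool z tilted 45 deg fwd, yaw 0; glass dir level; grasp = lens - .087
for yaw in(0,):
    Rt=Ro.from_euler("xyz",[180,-45,yaw],degrees=True); print("tool axes",np.round(Rt.as_matrix(),2).tolist())
E
```

```text
[ 0.41327119 -0.28591302  0.23929056] [-1.79974538e+02  7.07902220e-02 -1.00252546e+01] [-1.22581241e+01  3.67616429e+00 -1.94060358e+01 -2.46460355e-02
 -6.69895303e+01  9.22425022e+01] [-0.43822425 -0.9941363  -2.61727047] 0.017560368436007077
tool axes [[0.71, -0.0, 0.71], [-0.0, -1.0, -0.0], [0.71, 0.0, -0.71]]
```

View pics/s3.png

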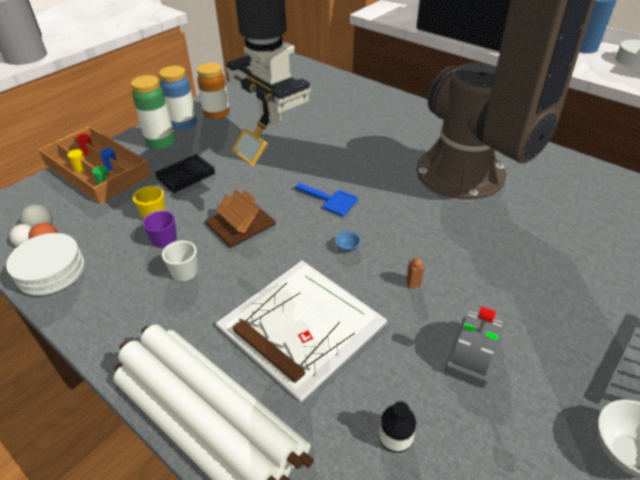

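The glass is out and held at about (250,145), still in the grip at its slant; the rest of the table is unchanged. I compute the carry to above the mark, levelled.

```bash
python3 - <<'E'
from h import *
go([.6085,.042,.21],[180,-45,0])
E
```

```text
row [0.1352, -0.3569, 0.0293, 0.0682, 0.7845, -0.1661] len 0.383 deg 46.1 t 11.9
```

>>> carry_out(
  rows=[
    [0.0027, -0.0071, 0.0006, 0.0014, 0.0157, -0.0033],
    [0.0095, -0.025, 0.002, 0.0048, 0.0549, -0.0116],
    [0.0189, -0.05, 0.0041, 0.0095, 0.1098, -0.0233],
    [0.0284, -0.0749, 0.0062, 0.0143, 0.1647, -0.0349],
    [0.0379, -0.1, 0.0082, 0.0191, 0.2197, -0.0465],
    [0.0487, -0.1285, 0.0105, 0.0246, 0.2824, -0.0598],
    [0.0582, -0.1535, 0.0126, 0.0293, 0.3373, -0.0714],
    [0.0676, -0.1785, 0.0147, 0.0341, 0.3923, -0.083],
  ],
)

```text
clock: 12.9
tool_pos: [0.5113, -0.1208, 0.2248]
orientation: [-178.9, -22.6, -5.4]
force: [0.9, -0.6, -2.2]
opening: 0.0177
gripper_force: 30.0
```

```bash
python3 - <<'E'
from h import *
o,q,R=state();print(o['joint_pos'])
go([.6085,.042,.21],[180,-45,0])
E
```

```text
[ 12.17724624  -7.12953129 -39.59252879   9.55164974 -35.94457691
  66.00112983]
row [0.0695, -0.1703, 0.0484, 0.0333, 0.3897, -0.0822] len 0.19 deg 22.9 t 12.9
```

>>> carry_out(
  rows=[
    [0.0097, -0.0238, 0.0068, 0.0047, 0.0546, -0.0115],
    [0.0195, -0.0477, 0.0136, 0.0093, 0.1091, -0.023],
    [0.0292, -0.0715, 0.0203, 0.014, 0.1637, -0.0345],
    [0.0396, -0.0971, 0.0276, 0.019, 0.2221, -0.0469],
    [0.05, -0.1226, 0.0348, 0.024, 0.2806, -0.0592],
    [0.06, -0.1464, 0.0416, 0.0286, 0.3351, -0.0707],
    [0.0667, -0.1635, 0.0465, 0.032, 0.3741, -0.0789],
    [0.0695, -0.1703, 0.0484, 0.0333, 0.3897, -0.0822],
  ],
)

```text
clock: 13.9
tool_pos: [0.6016, 0.0471, 0.264]
orientation: [179.2, -39.6, -0.3]
force: [-0.8, 0.8, -2.2]
opening: 0.0174
gripper_force: 30.0
```

>>> carry_out(
  rows=[
    [0, 0, 0, 0, 0, 0],
    [0, 0, 0, 0, 0, 0],
  ],
)

```text
clock: 14.15
tool_pos: [0.6018, 0.0476, 0.2641]
orientation: [178.9, -39.6, 0.1]
force: [0.2, 1.2, -2.4]
opening: 0.0179
gripper_force: 30.0
```

```bash
python3 - <<'E'
from h import *
o,q,R=state();print(q,o['orientation'],o['joint_pos'],o['force'])
S=snap("scene");T=snap("top")
o=np.zeros((480,800,3),np.uint8);o[:,:400]=cv2.resize(S[120:360,220:420,::-1],(400,480));o[:,400:]=cv2.resize(T[120:360,190:390,::-1],(400,480));cv2.imwrite("pics/h1.png",o)
np.savez("h1.npz",S=S,T=T)
E
```

```text
[0.60178095 0.0476043  0.26407371] [ 1.78944769e+02 -3.96141179e+01  1.47675274e-01] [  5.60906084  -7.22768989 -58.25759003  95.51286125  -4.55260017
  -9.74802725] [ 0.22048687  1.15302058 -2.40010669]
```

View pics/h1.png

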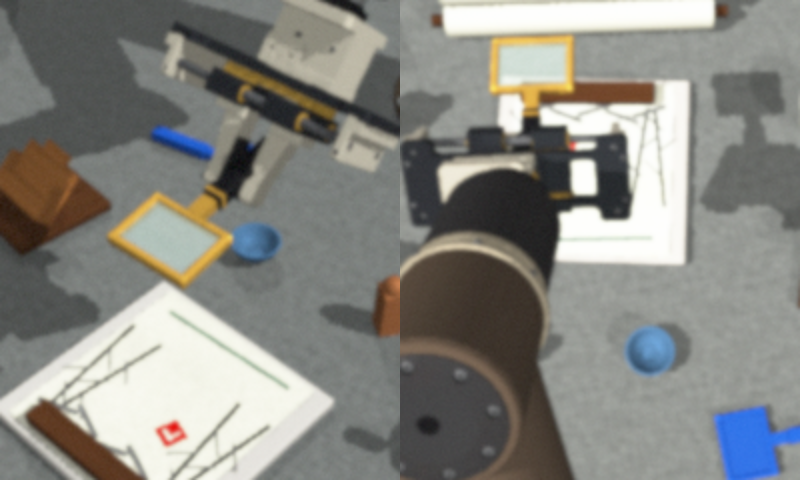

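The glass is held over the pad with its neck still in line, but the arm has run into its range: q3 is at -58.3, q4 at 95.5 and q5 near 0. I fit a simple arm model to the logged poses to find a yaw for the level pose that is well inside the ranges.

```bash
cat > arm.py <<'E'
from h import *
from scipy.optimize import least_squares
lo=np.array([-176.03,-82.01,-58.28,-173.87,-174.79,-173.66]);hi=np.array([176.03,121.73,71.71,95.51,-.11,173.66])
def fk(q,P,s4):
    a1,h1,L2,L3,e3,Lt,d=P
    E=lambda ax,v:Ro.from_euler(ax,v,degrees=True)
    R1=E("z",q[0]);R2=R1*E("y",q[1]);R3=R1*E("y",q[1]-q[2]);R5=R3*E("x",s4*q[3])*E("y",-q[4])
    p=R1.apply([a1,d,h1])+R2.apply([0,0,L2])+R3.apply([L3,0,e3])+R5.apply([Lt,0,0])
    M=Ro.from_matrix([[0,0,1],[0,1,0],[-1,0,0]])  # tool z = link x, tool x = -link z
    return p,R5*E("x",-q[5])*M*E("z",C)
C=0
D=[([83.142,20.587,.639,-.017,-70.137,-16.506],[.26755,.61923,.22572],[179.914,-.009,-23.37]),
([48.796,13.88,-6.443,0,-69.754,54.686],[.52541,.30894,.24377],[180,.1,13.5]),
([-12.258,3.676,-19.406,-.025,-66.99,92.2425],[.41327,-.28591,.23929],[-179.97,.07,-10.025]),
([12.177,-7.13,-39.593,9.552,-35.945,66.001],[.5113,-.1208,.2248],[-178.9,-22.6,-5.4]),
([5.609,-7.228,-58.258,95.513,-4.553,-9.748],[.60178,.0476,.26407],[178.945,-39.614,.148])]
def fit():
    global C
    best=None
    for s4 in(1,-1):
        for C in(0,90,180,270):
            f=lambda P:np.concatenate([np.r_[fk(q,P,s4)[0]-p] for q,p,_ in D])
            r=least_squares(f,[.1,.4,.4,.4,0,.3,-.19]);
            ro=max(np.degrees((fk(q,r.x,s4)[1].inv()*Ro.from_euler("xyz",o,degrees=True)).magnitude()) for q,p,o in D)
            if best is None or ro+1e3*abs(r.fun).max()<best[0]:best=(ro+1e3*abs(r.fun).max(),r.x,s4,C,ro,abs(r.fun).max())
    C=best[3];return best
def ik(p,R,P,s4,q0):
    def f(q):
        a,b=fk(q,P,s4);return np.r_[(a-p)*10,(b.inv()*R).as_rotvec()*3]
    r=least_squares(f,np.clip(q0,lo+1,hi-1),bounds=(lo,hi));return r.x,abs(r.fun).max()
E
python3 - <<'E'
from arm import *
b=fit();print(b);P,s4=b[1],b[2]
rng=np.random.default_rng(0)
for yaw in range(-180,181,30):
    a=np.radians(yaw);u=np.array([np.cos(a),np.sin(a),0])
    for z in(.116,.13):
        g=np.array([.682,.042,z])-.087*u; R=Ro.from_euler("xyz",[180,-45,yaw],degrees=True); p=g+.019*R.apply([0,0,1])
        S=[]
        for k in range(8):
            q,e=ik(p,R,P,s4,rng.uniform(lo,hi) if k else np.array([12,-7,-40,9,-36,66.]))
            if e<1e-3:S.append((np.minimum(q-lo,hi-q).min(),q))
        if S:
            S.sort(key=lambda s:-s[0]);print(yaw,z,[(round(m,1),q.round().tolist()) for m,q in S[:1]])
E
```

```text
(np.float64(150.78523647234306), array([ 0.56206359, -0.74311618,  0.57548383, -0.26516362,  0.35353593,
        0.00962042, -0.16216392]), -1, 270, np.float64(0.06070631812366504), np.float64(0.15072453015421938))
-180 0.116 [(np.float64(46.0), [15.0, 39.0, 26.0, -13.0, -120.0, -107.0])]
-180 0.13 [(np.float64(49.1), [15.0, 37.0, 23.0, -12.0, -119.0, -107.0])]
-150 0.116 [(np.float64(45.6), [19.0, 39.0, 26.0, 9.0, -122.0, -77.0])]
-150 0.13 [(np.float64(48.7), [19.0, 37.0, 23.0, 9.0, -120.0, -77.0])]
-120 0.116 [(np.float64(44.6), [22.0, 37.0, 27.0, 29.0, -115.0, -48.0])]
-120 0.13 [(np.float64(47.6), [22.0, 36.0, 24.0, 29.0, -113.0, -49.0])]
-90 0.116 [(np.float64(43.3), [24.0, 35.0, 28.0, 41.0, -101.0, -22.0])]
-90 0.13 [(np.float64(46.3), [24.0, 34.0, 25.0, 41.0, -100.0, -23.0])]
-60 0.116 [(np.float64(42.3), [24.0, 33.0, 29.0, 45.0, -83.0, 2.0])]
-60 0.13 [(np.float64(45.3), [24.0, 32.0, 26.0, 45.0, -82.0, 0.0])]
-30 0.116 [(np.float64(41.9), [23.0, 31.0, 30.0, 39.0, -64.0, 28.0])]
-30 0.13 [(np.float64(44.9), [23.0, 29.0, 27.0, 39.0, -63.0, 26.0])]
0 0.116 [(np.float64(41.8), [20.0, 30.0, 30.0, 18.0, -48.0, 63.0])]
0 0.13 [(np.float64(44.8), [20.0, 28.0, 27.0, 19.0, -47.0, 63.0])]
30 0.116 [(np.float64(41.9), [16.0, 30.0, 30.0, -14.0, -46.0, 110.0])]
30 0.13 [(np.float64(44.5), [16.0, 29.0, 27.0, -15.0, -45.0, 111.0])]
60 0.116 [(np.float64(24.4), [12.0, 32.0, 30.0, -37.0, -59.0, 149.0])]
60 0.13 [(np.float64(23.2), [12.0, 31.0, 27.0, -38.0, -58.0, 151.0])]
120 0.116 [(np.float64(14.0), [11.0, 37.0, 27.0, -42.0, -97.0, -160.0])]
120 0.13 [(np.float64(15.1), [11.0, 36.0, 24.0, -42.0, -95.0, -159.0])]
150 0.116 [(np.float64(38.4), [13.0, 38.0, 26.0, -31.0, -111.0, -135.0])]
150 0.13 [(np.float64(39.3), [13.0, 37.0, 23.0, -31.0, -110.0, -134.0])]
180 0.116 [(np.float64(46.0), [15.0, 39.0, 26.0, -13.0, -120.0, -107.0])]
180 0.13 [(np.float64(49.1), [15.0, 37.0, 23.0, -12.0, -119.0, -107.0])]
```

```bash
python3 - <<'E'
s=open("arm.py").read()
s=s.replace("R5=R3*E(\"x\",s4*q[3])*E(\"y\",-q[4])","R4=R3*E(\"x\",s4*q[3]);R5=R4*E(\"y\",-q[4])")
s=s.replace("[a1,d,h1]","[a1,0,h1]").replace("R5.apply([Lt,0,0])","R5.apply([Lt,d,0])")
s=s.replace("for q,p,_ in D])","for q,p,_ in D]+[(P-P0)*.003])").replace("r=least_squares(f,[.1,.4,.4,.4,0,.3,-.19])","r=least_squares(f,P0)").replace("C=0\n","C=0\nP0=np.array([0.1,.4,.45,.45,0,.25,-.19])\n").replace("for s4 in(1,-1)","for s4 in(-1,)").replace("for C in(0,90,180,270)","for C in(270,)").replace("    global C\n","    global C\n")
open("arm.py","w").write(s)
E
cat > srch.py <<'E'
from arm import *
b=fit();print(b);P,s4=b[1],b[2]
print([np.round(1e3*(fk(q,P,s4)[0]-p),1).tolist() for q,p,_ in D])
rng=np.random.default_rng(0)
for yaw in range(-180,180,30):
    a=np.radians(yaw);u=np.array([np.cos(a),np.sin(a),0])
    for z in(.116,):
        g=np.array([.682,.042,z])-.087*u; R=Ro.from_euler("xyz",[180,-45,yaw],degrees=True); p=g+.019*R.apply([0,0,1])
        S=[]
        for k in range(10):
            q,e=ik(p,R,P,s4,rng.uniform(lo,hi) if k else np.array([12,-7,-40,9,-36,66.]))
            if e<1e-3:S.append((np.minimum(q-lo,hi-q).min(),q))
        if S:
            S.sort(key=lambda s:-s[0]);print(yaw,z,[(round(m,1),q.round().tolist()) for m,q in S[:1]])
E
python3 srch.py
```

```text
(np.float64(0.6645802437308298), array([ 6.69434318e-05,  1.98708691e-01,  6.01556291e-01,  4.63528737e-01,
        2.09843039e-05,  3.77964965e-01, -1.91793058e-01]), -1, 270, np.float64(0.06070631812366504), np.float64(0.0006038739256071648))
[[-0.0, -0.0, -0.0], [0.0, -0.0, -0.0], [0.0, 0.0, -0.0], [0.0, -0.0, 0.0], [-0.0, 0.0, -0.0]]
-180 0.116 [(np.float64(11.0), [13.0, 66.0, 61.0, -12.0, -129.0, -107.0])]
-150 0.116 [(np.float64(25.8), [23.0, 62.0, 46.0, 5.0, -119.0, -83.0])]
-120 0.116 [(np.float64(52.3), [33.0, 52.0, 19.0, 19.0, -98.0, -67.0])]
-90 0.116 [(np.float64(48.2), [41.0, 40.0, -10.0, 33.0, -76.0, -60.0])]
-60 0.116 [(np.float64(18.1), [43.0, 27.0, -40.0, 59.0, -54.0, -62.0])]
60 0.116 [(np.float64(8.6), [-15.0, 24.0, -8.0, -54.0, -58.0, -165.0])]
90 0.116 [(np.float64(19.5), [-13.0, 37.0, 13.0, -44.0, -82.0, -154.0])]
120 0.116 [(np.float64(30.4), [-6.0, 49.0, 35.0, -36.0, -103.0, -143.0])]
150 0.116 [(np.float64(18.2), [3.0, 60.0, 53.0, -26.0, -121.0, -129.0])]
```

```bash
cat > plan.py <<'E'
from arm import *
from scipy.spatial.transform import Slerp
b=fit();P,s4=b[1],b[2]
def path(q,wps,n=10):
    p,R=fk(q,P,s4)
    for (p2,o2) in wps:
        R2=Ro.from_euler("xyz",o2,degrees=True);S=Slerp([0,1],Ro.concatenate([R,R2]));Q=[]
        for t in np.linspace(0,1,n+1)[1:]:
            q2,e=ik(p+(np.array(p2)-p)*t,S(t),P,s4,q);Q.append(q2-q);q=q2
            if e>1e-3:print("miss",round(t,2),round(e,3))
            lens=fk(q,P,s4);c=lens[0]-.019*lens[1].apply([0,0,1])+.087*lens[1].apply([.7071,0,.7071])
            if t in(.5,1.):print(round(t,1),q.round(1),"margin",np.minimum(q-lo,hi-q).min().round(1),"lens",c.round(3))
        print("maxstep",np.abs(Q).max(0).round(1));p,R=np.array(p2),R2
E
python3 - <<'E'
from plan import *
q=np.array(D[-1][0])
g=np.array([.682,.042,.18])+.087*np.array([0,1,0]);Rt=Ro.from_euler("xyz",[180,-45,-90],degrees=True);pf=g+.019*Rt.apply([0,0,1]);print(pf)
path(q,[([.56,0,.28],[180,-15,-10]),([.6,.1,.28],[180,-15,-60]),(pf,[180,-45,-90])])
go([.56,0,.28],[180,-15,-10])
E
```

```text
[0.682      0.11556497 0.16656497]
0.5 [ 30.1  -5.7 -39.9  26.8 -35.9  35.5] margin 18.3 lens [0.655 0.017 0.262]
1.0 [ 26.1  -1.4 -25.3  10.8 -54.4  48.5] margin 33.0 lens [ 0.629 -0.012  0.255]
maxstep [16.   1.   4.  32.9 11.4 19.6]
0.5 [ 33.1   3.4 -22.4  16.2 -59.5  14.2] margin 35.9 lens [0.638 0.01  0.255]
1.0 [ 37.   10.3 -14.4  16.1 -68.  -13.4] margin 43.9 lens [0.635 0.039 0.255]
maxstep [1.7 1.5 1.9 1.6 1.9 7.5]
0.5 [ 40.6  21.9 -14.9  27.6 -71.1 -38.3] margin 43.4 lens [0.66  0.036 0.217]
1.0 [ 41.2  36.7  -7.2  32.6 -81.1 -56.7] margin 51.1 lens [0.682 0.042 0.18 ]
maxstep [1.  3.1 2.2 2.8 2.4 5.4]
row [-0.0223, 0.0479, -0.0381, -0.0637, -0.4301, 0.1533] len 0.065 deg 26.4 t 14.25
```

>>> carry_out(
  rows=[
    [-0.0014, 0.003, -0.0024, -0.004, -0.027, 0.01],
    [-0.0042, 0.009, -0.0071, -0.012, -0.081, 0.029],
    [-0.007, 0.015, -0.012, -0.02, -0.134, 0.048],
    [-0.01, 0.021, -0.017, -0.028, -0.19, 0.067],
    [-0.013, 0.028, -0.022, -0.037, -0.25, 0.089],
    [-0.0165, 0.0355, -0.028, -0.047, -0.32, 0.113],
    [-0.0205, 0.044, -0.035, -0.0585, -0.395, 0.141],
    [-0.0223, 0.0479, -0.0381, -0.0637, -0.43, 0.1533],
  ],
)

```text
clock: 15.25
tool_pos: [0.5605, -0.0001, 0.2807]
orientation: [-179.9, -14.9, -10.1]
force: [1.2, -0.4, -1.7]
opening: 0.0179
gripper_force: 30.0
```

>>> carry_out(
  rows=[
    [0, 0, 0, 0, 0, 0],
    [0, 0, 0, 0, 0, 0],
  ],
)

```text
clock: 15.5
tool_pos: [0.5599, -0.0005, 0.2798]
orientation: [-180.0, -15.0, -10.1]
force: [0.1, -0.5, -1.5]
opening: 0.0179
gripper_force: 30.0
```

```bash
python3 - <<'E'
from plan import *
o,q,R=state();j=o['joint_pos'];print(q,o['orientation'],j.round(1),o['opening'],o['force'])
path(j,[([.6,.1,.28],[180,-15,-60]),([.682,.1156,.167],[180,-45,-90])])
go([.6,.1,.28],[180,-15,-60])
E
```

```text
[ 5.59866212e-01 -4.81544035e-04  2.79832961e-01] [-179.96965837  -15.02640359  -10.09209628] [ 26.   -1.4 -25.3  10.8 -54.3  48.5] 0.01790394388553664 [ 0.13114287 -0.50217479 -1.5353804 ]
0.5 [ 33.1   3.4 -22.5  16.2 -59.4  14.1] margin 35.8 lens [0.638 0.009 0.255]
1.0 [ 37.   10.3 -14.4  16.1 -68.  -13.4] margin 43.9 lens [0.635 0.039 0.255]
maxstep [1.7 1.5 1.9 1.6 1.9 7.5]
0.5 [ 40.6  21.9 -14.9  27.6 -71.1 -38.3] margin 43.4 lens [0.66  0.036 0.217]
1.0 [ 41.2  36.7  -7.2  32.6 -81.1 -56.7] margin 51.1 lens [0.682 0.042 0.18 ]
maxstep [1.  3.1 2.2 2.8 2.4 5.4]
row [0.0212, -0.106, 0.0056, -0.2261, -0.0002, 0.8413] len 0.108 deg 49.9 t 15.5
```

Tracking is exact. I turn to the second waypoint.

>>> carry_out(
  rows=[
    [0.0014, -0.007, 0.0004, -0.015, 0, 0.056],
    [0.0042, -0.0212, 0.0011, -0.045, 0, 0.168],
    [0.0074, -0.037, 0.002, -0.079, 0, 0.295],
    [0.0106, -0.053, 0.0028, -0.113, 0, 0.42],
    [0.0138, -0.069, 0.0036, -0.147, 0, 0.547],
    [0.017, -0.085, 0.0045, -0.181, 0, 0.673],
    [0.0199, -0.0996, 0.0053, -0.2125, 0, 0.79],
    [0.0212, -0.106, 0.0056, -0.226, 0, 0.841],
  ],
)

```text
clock: 16.5
tool_pos: [0.6005, 0.1014, 0.28]
orientation: [-180.0, -15.0, -60.1]
force: [-0.2, 0.6, -2.4]
opening: 0.018
gripper_force: 30.0
```

```bash
python3 - <<'E'
from h import *
go([.682,.1156,.167],[180,-45,-90])
E
```

```text
row [-0.0019, -0.0777, 0.1165, -0.2648, 0.5114, 0.4575] len 0.14 deg 42.1 t 16.5
```

>>> carry_out(
  rows=[
    [-0.0001, -0.005, 0.0076, -0.017, 0.033, 0.03],
    [-0.0004, -0.0155, 0.0233, -0.053, 0.102, 0.0915],
    [-0.0007, -0.0272, 0.0408, -0.093, 0.179, 0.16],
    [-0.001, -0.039, 0.058, -0.132, 0.256, 0.229],
    [-0.0013, -0.0505, 0.0757, -0.172, 0.332, 0.297],
    [-0.0016, -0.062, 0.0932, -0.212, 0.409, 0.366],
    [-0.0018, -0.073, 0.11, -0.249, 0.481, 0.43],
    [-0.0019, -0.0777, 0.1165, -0.265, 0.511, 0.4575],
  ],
)

```text
clock: 17.5
tool_pos: [0.6818, 0.1152, 0.165]
orientation: [179.8, -45.1, -89.8]
force: [-0.4, -0.4, -1.5]
opening: 0.0177
gripper_force: 30.0
```

>>> carry_out(
  rows=[
    [0, 0, 0, 0, 0, 0],
    [0, 0, 0, 0, 0, 0],
  ],
)

```text
clock: 17.75
tool_pos: [0.6819, 0.1147, 0.1687]
orientation: [-179.9, -44.8, -89.9]
force: [0.3, -0.1, -1.5]
opening: 0.0178
gripper_force: 30.0
```

```bash
python3 - <<'E'
from h import *
o,q,R=state();print(q,o['orientation'],o['joint_pos'].round(1),o['opening'])
S=snap("scene");T=snap("top");np.savez("h2.npz",S=S,T=T)
o=np.zeros((480,800,3),np.uint8);o[:,:400]=cv2.resize(S[180:420,220:420,::-1],(400,480));o[:,400:]=cv2.resize(T[100:340,170:370,::-1],(400,480));cv2.imwrite("pics/h2.png",o)
E
```

```text
[0.68185141 0.11469033 0.16867981] [-179.94793154  -44.84817147  -89.92208428] [ 41.2  36.4  -7.3  32.6 -81.  -56.6] 0.017806729958892344
```

View pics/h2.png

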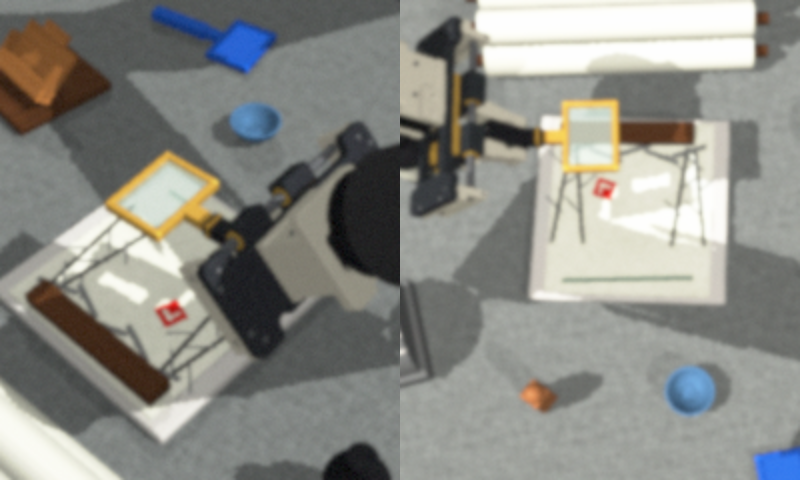

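The picture shows the lens (scene crop corners (168,152),(219,186),(160,237),(107,204); top crop (562–618,101–171)) over the pad and apparently level. The mark is at (171,314) in the scene crop and (604,188) in the top crop.

```bash
cat > lens.py <<'E'
from h import *
def lens(cs,ct):
    X=np.array([tri(a,b)[0] for a,b in zip(cs,ct)]);e=[tri(a,b)[1] for a,b in zip(cs,ct)]
    c=X.mean(0);n=np.linalg.svd(X-c)[2][2];n*=np.sign(n[2])
    print("centre",c.round(4),"res",np.round(e,4),"n",n.round(3),"tilt",np.arccos(n[2]).round(3)); print(X.round(3).tolist())
    print("to mark",(np.array([.682,.042,.116])-c).round(4))
E
python3 - <<'E'
from lens import *
lens([(x/2+220,y/2+180) for x,y in((160,237),(219,186),(107,204),(168,152))],[((x-400)/2+170,y/2+100) for x,y in((562,101),(562,171),(618,101),(618,171))])
E
```

```text
centre [0.6821 0.0396 0.1798] res [0.0031 0.0002 0.0033 0.0001] n [-0.029 -0.023  0.999] tilt 0.037
[[0.722, 0.07, 0.183], [0.644, 0.069, 0.178], [0.721, 0.01, 0.179], [0.642, 0.01, 0.179]]
to mark [-0.0001  0.0024 -0.0638]
```

```bash
python3 - <<'E'
from plan import *
o,q,R=state()
p=q+[0,.002,-.062]; path(o['joint_pos'],[(p,o['orientation'])]); go(p,[180,-45,-90])
E
```

```text
0.5 [ 41.2  38.   -8.7  32.9 -78.5 -58.3] margin 49.6 lens [0.682 0.042 0.151]
1.0 [ 41.2  39.8 -10.   33.2 -76.  -60. ] margin 48.3 lens [0.682 0.043 0.12 ]
maxstep [0.  0.4 0.3 0.1 0.5 0.3]
row [-0.0451, 0.0001, 0.0426, -0.0021, 0.003, 0.0001] len 0.062 deg 0.2 t 17.85
```

>>> carry_out(
  rows=[
    [-0.002, 0, 0.002, 0, 0, 0],
    [-0.008, 0, 0.0075, 0, 0, 0],
    [-0.016, 0, 0.015, 0, 0, 0],
    [-0.024, 0, 0.0227, 0, 0, 0],
    [-0.032, 0, 0.03, 0, 0, 0],
    [-0.039, 0, 0.037, 0, 0, 0],
    [-0.044, 0, 0.0415, 0, 0, 0],
    [-0.045, 0, 0.0425, 0, 0, 0],
  ],
)

```text
clock: 18.85
tool_pos: [0.6817, 0.1163, 0.1051]
orientation: [179.9, -45.0, -89.9]
force: [0.4, 0.1, -2.5]
opening: 0.0179
gripper_force: 30.0
```

>>> carry_out(
  rows=[
    [0, 0, 0, 0, 0, 0],
    [0, 0, 0, 0, 0, 0],
    [0, 0, 0, 0, 0, 0],
    [0, 0, 0, 0, 0, 0],
    [0, 0, 0, 0, 0, 0],
    [0, 0, 0, 0, 0, 0],
    [0, 0, 0, 0, 0, 0],
    [0, 0, 0, 0, 0, 0],
  ],
)

```text
clock: 19.85
tool_pos: [0.6817, 0.1164, 0.1057]
orientation: [180.0, -45.0, -89.9]
force: [0.8, 0.5, -1.5]
opening: 0.0177
gripper_force: 30.0
```

```bash
python3 - <<'E'
from h import *
o,q,R=state();print(q,o['orientation'],np.abs(o['qvel']).max(),o['force'])
S=snap("scene");T=snap("top")
o=np.zeros((480,800,3),np.uint8);o[:,:400]=cv2.resize(S[220:400,255:405,::-1],(400,480));o[:,400:]=cv2.resize(T[140:320,120:270,::-1],(400,480));cv2.imwrite("pics/h3.png",o)
o=np.zeros((480,800,3),np.uint8);o[:,:400]=cv2.resize(S[220:400,255:405,::-1],(400,480));o[:,400:]=cv2.resize(T[130:310,190:340,::-1],(400,480));cv2.imwrite("pics/h3.png",o)
# lever
rd=lambda im,b:blobs(im,(0,130,100),(8,255,255),b)[0]
print(rd(S,(440,290,540,350)),rd(T,(120,230,190,300)))
E
```

```text
[0.68173067 0.11642477 0.10565087] [179.95429351 -44.96460006 -89.90875402] 0.10936107899626364 [ 0.83646819  0.49422166 -1.53960231]
[] [([144.2, 250.2], 125)]
```

View pics/h3.png

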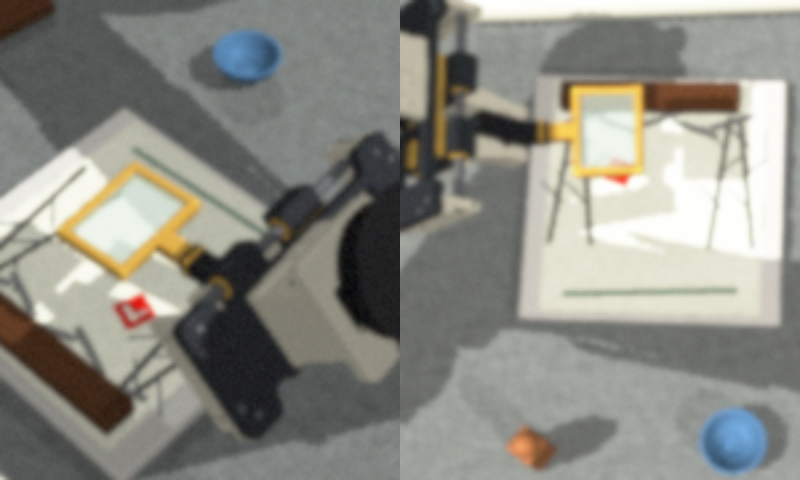

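The lens is at scene crop corners (133,163),(200,205),(124,278),(59,232) and top crop (571–643, 86–176), clear of the sheet. The knob is unmoved in the top view.

```bash
python3 - <<'E'
from lens import *
k=8/3
lens([(x/k+255,y/k+220) for x,y in((124,278),(200,205),(59,232),(133,163))],[((x-400)/k+190,y/k+130) for x,y in((571,86),(571,176),(643,86),(643,176))])
E
```

```text
centre [0.6821 0.0411 0.1158] res [0.0021 0.0014 0.0048 0.0014] n [-0.023 -0.045  0.999] tilt 0.051
[[0.723, 0.072, 0.118], [0.643, 0.071, 0.116], [0.721, 0.011, 0.115], [0.642, 0.01, 0.114]]
to mark [-0.0001  0.0009  0.0002]
```

The lens is level to about 0.05 rad, centred to about 1 mm, and about 100 mm above the mark, so I hand the job in.

```bash
python3 -c "
from plant import workorder
print(workorder.close_job())"
```

```text
the job is handed in; nothing more can be done
None
```

I handed the job in with the dimmer lever at about 0.85 rad (camera estimate; allowed 0.80 to 1.00) and the glass held about 100 mm above the seal mark, centred to about 1 mm and level within about 0.05 rad; the hand-in returned no verdict.

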